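# Fish the safety ruler out of the half-covered crate

### The job

The packing bench's safety ruler has slipped into the white crate and lies partly under the crate's fixed half cover. Take it by its raised rib, bring it out slantwise through the opening, front end first, without prying hard against the cover, and leave the mug, the saucers and the tape roll where they stand. Finish still holding the ruler in the gripper, still and level, rib up, with the whole of it at least 5 cm higher than the top of the cover.

Things in the scene. Friction and masses are not known exactly. Their poses are not given: they have to be found in the camera images.
- crate: White lattice plastic crate, fixed to the bench. Origin: centre of its underside; x along its length to the open end, z up. Inside 345 (x) by 260 (y) mm, walls and floor 5 mm thick, rim 95 mm above the bench. The cover lies over x below +7 mm: the opening is x = +7 to +172 mm over the full inner width.
- cover: Grey plastic half cover, 184.5 (x) by 270 (y) by 6 mm, fixed on the crate's rim; it cannot be opened. Origin: centre of its underside, 95 mm above the bench; same axes as the crate. Its top is 101 mm above the bench and its free edge is at +92 mm along its x.
- ruler: Loose metal safety ruler, 0.11 to 0.22 kg, flat on the crate floor along its length, back half under the cover. Blade 320 (x) by 50 (y) by 5 (z) mm; black rib to hold it by, 14 mm wide (y), from x = -100 to +100 mm on the middle line, its top 28 mm above the blade underside. Origin: centre of the blade underside; x to the front end (seen in the opening), z up through the rib.
- ruler_front_end (a point): Middle of the front end of the ruler's blade, at its underside, 160 mm from the ruler's origin along its +x: the end in the opening.
- ruler_back_end (a point): Middle of the back end of the ruler's blade, at its underside, 160 mm from the ruler's origin along its -x: the end under the cover.
- mug: White mug, 80 mm across, 80 mm high, loose bystander on the bench just beyond the crate's covered end. Origin: centre of its underside.
- saucers: Stack of white saucers, 140 mm across, about 42 mm high, loose bystander on the bench just beyond the crate's open end. Origin: centre of its underside.
- tape: Roll of brown tape lying flat, 100 mm across, 48 mm high, loose bystander on the bench beyond the crate's open end. Origin: centre of its underside.

How it is judged:
By the outcome, as a careful person would: the job done as asked, in the order asked, and still so for the second after the job is handed in, while the arm keeps its last pose, push and grip.
It also fails if it takes over 38 s, if anything falls off the work surface, if the arm or the gripper's body presses on something with over 40 N, if the wrist force passes 120 N, or if a joint passes its speed limit or range.

### The arm

A 6-joint arm with a two-finger parallel gripper is mounted at the origin on the work surface. World frame = base frame: x ahead of the robot, y to its left, z up, the work surface at z = 0. Lengths are in mm, angles in degrees, forces in N, time in s.
With the tool pointing down it reaches from about 300 to 850 mm from the base axis. Payload 4.2 kg.
Tool frame: the origin (TCP) lies midway between the tips of the shut fingers; the grasp point (between the pads) lies 19 mm behind it (env.grip_point_offset is the distance from the TCP to the grasp point, in mm); z points along the fingers, x is the direction in which the jaws open and shut, and the axes are right-handed (so a half turn about z gives the same grasp; the last joint's range is limited). The gripper opens to 91 mm and grips with 3 to 60 N. Pads are 32 mm wide; open, the fingers measure 118 mm over their backs; the gripper's body (76 mm by 178 mm) begins 60 mm behind the grasp point.
Start: joints at [73.052, 18.312, 89.639, -0, 72.044, -1.146], TCP at [156.584, 553.285, 213.976] pointing down, gripper open.
Joint ranges: [-177.97, 177.97], [-48.28, 115.42], [12.27, 149.76], [-77.06, 257.06], [2.81, 150.46], [-146.56, 146.56]. Speed limits (degrees/s): [147.25, 147.25, 180, 180, 180, 180].

### API

Orientations are given as [roll, pitch, yaw] about the fixed x, y, z axes, in that order (R = Rz(yaw) Ry(pitch) Rx(roll)).
In Python, from workcell import env gives the robot as it stands.
- The arm moves only by the shell command python3 -m pendant 'ROWS' [FORCE]. ROWS is JSON, a list of rows, each an object with "xyz": the shift along the tool's x, y, z in m, a list of three; "roll": the turn about the tool's z in degrees; "jaw": the closure, from 0 (fully open) to 1 (shut). A call has exactly 8 rows; each row is the pose to reach, as a shift and turn from the pose commanded when the call began, along the tool's axes at that moment; what a row does not reach only later rows make up. A row lasts 1/8 s, in which the tool goes at most 62.5 mm and 10.7 degrees, less where a joint would pass 70% of its speed; a pose out of reach is approached as far as the arm can. A call with a gripper value outside its range is refused whole. The fingers move at their own pace and stop on an object; FORCE is the grip in N (left out, the last holds). Time passes only in rows, so rows that repeat a pose let the fingers close, or fill a call up. It gives the time, the measured TCP pose, the force and the opening at its end, in the units of the state.
- env.state(): the state, without advancing time (a new reading comes with each control period).
- env.grab_frame(name): name is "scene" or "side" or "wrist"; returns (picture, depth): 480x640x3 uint8, blue, green, red; 480x640 float32, mm along the optical axis (not along the pixel's ray), 0 where there is no reading.
- env.camera_params(name): a dict with "camera_matrix" (3x3 intrinsics, pixels), "cam_to_world" (4x4, takes a point from camera to world coordinates); the wrist camera has in their place "hand_eye" (4x4, takes a point from camera to tool coordinates, whose origin is the TCP and whose axes are the tool frame's). Camera axes: x right, y up, looking along -z (the intrinsics and any distortion apply to the point x, -y, -z); pixel columns grow to the right and rows downward; lengths in mm; the calibration is good to about 2 mm. A picture is of the moment at which its call begins: read the wrist's pose just before it. camera_params takes no time and is no camera call.
- env.job_done(): hands the job in, once; it reports no verdict.
The state is a dict: "time_s": time; "qpos": joint angles; "qvel": joint speeds; "effort": joint torques, N m; "ee_pos": TCP position; "ee_rot": TCP orientation; "force": force on the tool from outside, world axes, zero at the start; "torque": the same for the moment, N m; "gripper_width": finger opening in mm.
Only numpy, scipy, OpenCV 4.12 (cv2) and the standard library are available. Lean on these libraries where they do the work, as an engineer would, in place of code of your own. Each camera call takes 0.05 s, during which the arm holds its last target. There are 200 camera calls.

## Working session

There is one attempt and no reset: what is moved stays moved. The work goes in short steps, Python scripts to look and compute and a shell command to move; the robot and the scene stay as the last step left them, time stands still between calls to the robot, and variables do not carry over. Pictures are saved under pics/ and viewed, about 8 in all and at most 12, crops included, and the job is handed in when it is done.

```bash
mkdir -p pics; cat > h.py <<'E'
import numpy as np, cv2
from workcell import env
from scipy.spatial.transform import Rotation as R
def snap(n):
    s=env.state(); p,d=env.grab_frame(n); c=env.camera_params(n)
    if 'cam_to_world' in c: T=np.array(c['cam_to_world'])
    else:
        W=np.eye(4); W[:3,:3]=R.from_euler('xyz',s['ee_rot'],degrees=True).as_matrix(); W[:3,3]=s['ee_pos']
        T=W@np.array(c['hand_eye'])
    np.savez(f'{n}.npz',p=p,d=d,T=T,K=np.array(c['camera_matrix'])); return p
def px(n,pts,z=None):
    f=np.load(f'{n}.npz'); K,T,d=f['K'],f['T'],f['d']
    for u,v in pts:
        r=np.array([(u-K[0,2])/K[0,0],-(v-K[1,2])/K[1,1],-1,0])
        if z is None:
            q=np.median([x for x in d[int(v)-1:int(v)+2,int(u)-1:int(u)+2].ravel() if x>0] or [0]); w=T@(r*q+[0,0,0,1])
        else:
            a=T@r; o=T[:,3]; w=o+a*(z-o[2])/a[2]
        print((u,v),w[:3].round(1))
E
python3 - <<'E'
from h import *
print(env.state(), {k:v for k,v in env.camera_params('scene').items()})
for n in ['scene','wrist','side']: cv2.imwrite(f'pics/{n}0.png',snap(n))
E
```

```text
{'time_s': 0.0, 'qpos': array([ 7.30521918e+01,  1.83519618e+01,  8.97061339e+01, -1.55288379e-03,
        7.20448219e+01, -1.14689799e+00]), 'qvel': array([ 0.02822224, -0.04410309,  0.01756185, -0.04906277, -0.01987443,
        0.02859769]), 'effort': array([-2.35766871e-03, -4.12461090e+01, -2.31971025e+01,  7.23905303e-02,
        4.58142569e-02, -1.52067532e-04]), 'ee_pos': array([156.43843326, 552.78046729, 213.11892277]), 'ee_rot': array([-1.79999416e+02,  1.02926525e-01,  7.41995703e+01]), 'force': array([ 0.18612263,  0.70957297, -0.22478982]), 'torque': array([-0.00829577,  0.04409223,  0.01588048]), 'gripper_width': 90.92773965657149} {'camera_matrix': array([[492.64393674,   0.        , 307.8457167 ],
       [  0.        , 492.64393674, 237.3080647 ],
       [  0.        ,   0.        ,   1.        ]]), 'cam_to_world': array([[-6.91218942e-01, -5.57464564e-01,  4.59836530e-01,
         8.96482188e+02],
       [ 7.22643979e-01, -5.31958669e-01,  4.41367935e-01,
         3.41285287e+02],
       [-1.43295534e-03,  6.37379977e-01,  7.70548319e-01,
         7.43502048e+02],
       [ 0.00000000e+00,  0.00000000e+00,  0.00000000e+00,
         1.00000000e+00]])}
```

View pics/scene0.png

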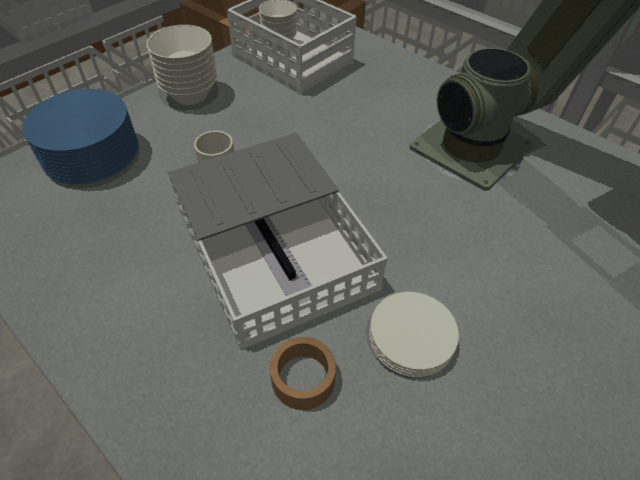

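View pics/wrist0.png

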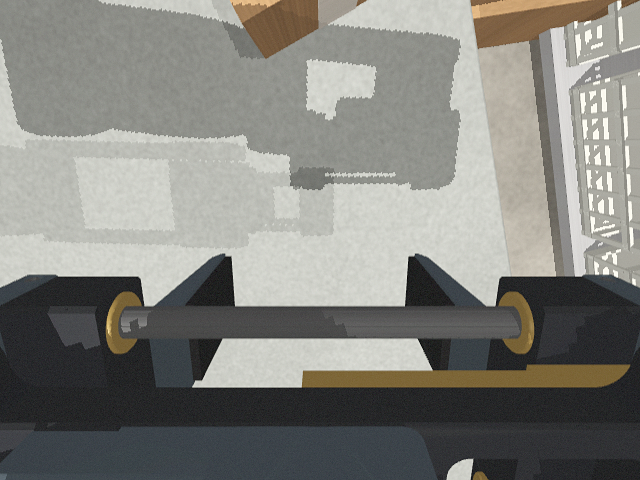

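The scene view shows the crate in the middle. The cover's free edge runs from about (205,234) to (337,187), and the rib from (260,220) to (293,278). The tape is at (303,373), the saucers at (414,334) and the mug at (214,148). The wrist view shows only bare bench. I'll enlarge the crate next.

```bash
python3 - <<'E'
from h import *
p=np.load('scene.npz')['p']
cv2.imwrite('pics/crop1.png',cv2.resize(p[170:350,190:400],None,fx=3.3,fy=3.3,interpolation=cv2.INTER_CUBIC))
print('cover'); px('scene',[(205,234),(337,187),(296,137),(170,177)],101)
print('rim far corners'); px('scene',[(385,261),(238,323)],95)
print('tape,sauc,mug');px('scene',[(303,360)],48);px('scene',[(414,325)],42);px('scene',[(214,143)],80)
E
```

```text
cover
(205, 234) [ 628.7 -158.5  101. ]
(337, 187) [388.6 -71.2 101. ]
(296, 137) [ 338.2 -227.3  101. ]
(170, 177) [ 585.8 -316.6  101. ]
rim far corners
(385, 261) [458.5  96.4  95. ]
(238, 323) [701.6   9.2  95. ]
tape,sauc,mug
(303, 360) [661.3 104.8  48. ]
(414, 325) [492.3 189.8  42. ]
(214, 143) [ 451.4 -355.6   80. ]
```

View pics/crop1.png

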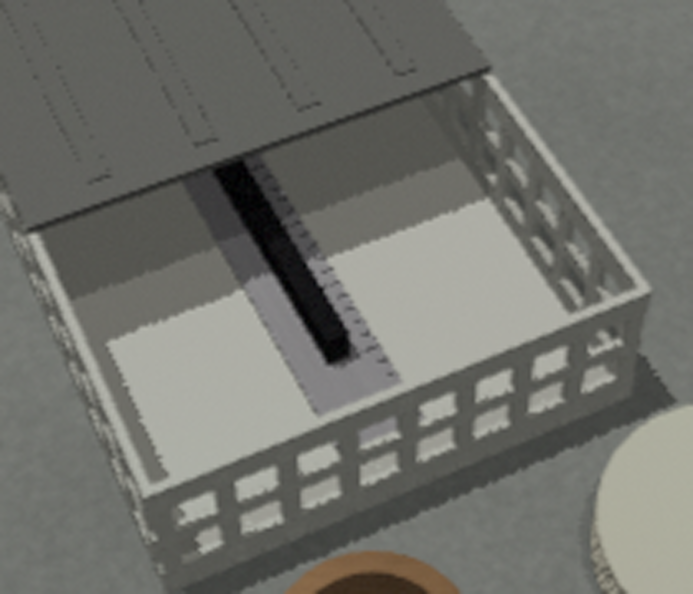

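```bash
cat >> h.py <<'E'
def crop2px(pts,f=3.3,o=(190,170)): return [(u/f+o[0],v/f+o[1]) for u,v in pts]
E
python3 - <<'E'
from h import *
f=np.load('scene.npz'); p,d,T,K=[f[k] for k in 'pdTK']
print('blade front corners'); px('scene',crop2px([(320,417),(398,382)]),10)
print('blade left edge, right edge back'); px('scene',crop2px([(190,185),(262,155)]),10)
v,u=np.mgrid[200:300,240:320]; dd=d[200:300,240:320]
P=np.stack([(u-K[0,2])/K[0,0]*dd,-(v-K[1,2])/K[1,1]*dd,-dd,np.ones_like(dd)],-1)@T.T
m=(p[200:300,240:320].max(-1)<45)&(P[...,2]>24)&(P[...,2]<42)&(dd>0)
q=P[m][:,:3]; c=q.mean(0); w,V=np.linalg.eigh(np.cov(q[:,:2].T)); a=V[:,1]*np.sign(V[1,1]); s=(q-c)[:,:2]@a
print('rib',len(q),c.round(1),'zmed',np.median(q[:,2]),'yaw',np.degrees(np.arctan2(a[1],a[0])),'ends',c[:2]+a*s.min(),c[:2]+a*s.max(),'w',np.sqrt(w))
h,ww=f['d'].shape
E
```

```text
blade front corners
(286.969696969697, 296.3636363636364) [581.5 -12.3  10. ]
(310.6060606060606, 285.75757575757575) [536.5   2.4  10. ]
blade left edge, right edge back
(247.57575757575756, 226.06060606060606) [ 519.9 -184.6   10. ]
(269.3939393939394, 216.96969696969697) [ 473.7 -171.    10. ]
rib 544 [529.8 -94.1  32.5] zmed 33.085432168617785 yaw 71.09427300259254 ends [ 503.45318997 -170.90023575] [551.53438942 -30.51233554] w [ 4.3762218  42.09896549]
```

View pics/side0.png

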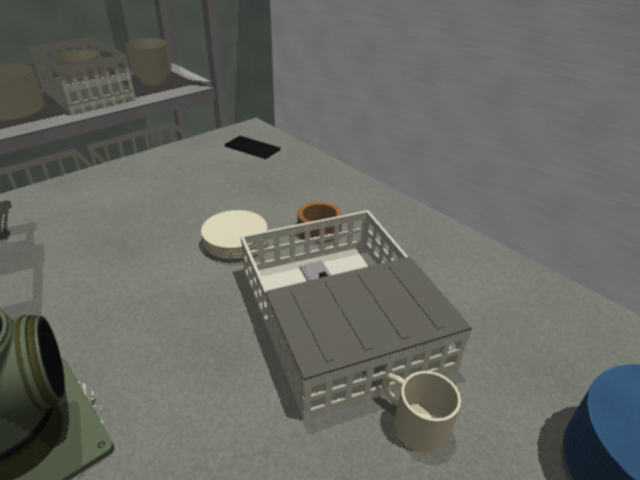

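The side view looks from the covered end: saucers (234,235), tape (320,215), mug (427,410). In the crop, the front rim hides the blade's front edge, so I'll place the ruler from its rib and re-read the cover corners from the enlargement.

```bash
python3 - <<'E'
from h import *
print('cover free corners');px('scene',crop2px([(25,230),(491,72)]),101)
print('rim front outer');px('scene',crop2px([(652,290),(150,494)]),95)
print('back cover corners');px('scene',[(296,136),(169,176)],101)
print('rib top front mid');px('scene',crop2px([(335,345)]),33)
print('rib front bottom');px('scene',crop2px([(339,363)]),10)
E
```

```text
cover free corners
(197.57575757575756, 239.6969696969697) [ 645.2 -157.7  101. ]
(338.78787878787875, 191.8181818181818) [395.8 -60.5 101. ]
rim front outer
(387.5757575757576, 257.8787878787879) [450.5  95.5  95. ]
(235.45454545454547, 319.69696969696975) [700.5   2.2  95. ]
back cover corners
(296, 136) [ 336.  -229.6  101. ]
(169, 176) [ 585.5 -320.2  101. ]
rib top front mid
(291.5151515151515, 274.54545454545456) [553.9 -27.7  33. ]
rib front bottom
(292.72727272727275, 280.0) [549.8 -29.5  10. ]
```

```bash
cat >> h.py <<'E'
def plan(xyz,yaw):
    s=env.state(); M=R.from_euler('xyz',s['ee_rot'],degrees=True).as_matrix()
    print('t',s['time_s'],'at',s['ee_pos'].round(1),s['ee_rot'].round(2),'F',s['force'].round(1),'w',round(s['gripper_width'],1),'q',s['qpos'].round(0))
    print('shift tool m',(M.T@(np.array(xyz)-s['ee_pos'])/1000).round(4),'roll',round((s['ee_rot'][2]-yaw+180)%360-180,2))
E
python3 -m pendant '[{"xyz":[-0.036,0.040,0],"roll":10,"jaw":0},{"xyz":[-0.072,0.080,0],"roll":20,"jaw":0},{"xyz":[-0.108,0.120,0],"roll":30,"jaw":0},{"xyz":[-0.144,0.161,0],"roll":40,"jaw":0},{"xyz":[-0.180,0.202,0],"roll":50,"jaw":0},{"xyz":[-0.216,0.242,0],"roll":60,"jaw":0},{"xyz":[-0.252,0.282,0],"roll":70,"jaw":0},{"xyz":[-0.287,0.322,0],"roll":80,"jaw":0}]' 10
python3 -c "
from h import *
plan([543.3,-54.5,190],-19.4)"
```

```text
time_s: 1.15
ee_pos: [388.8, 187.8, 213.9]
ee_rot: [-180.0, -0.0, -6.1]
force: [1.6, 0.7, -0.6]
gripper_width: 91.3
t 1.15 at [388.8 187.8 213.9] [-1.7998e+02 -1.0000e-02 -6.1300e+00] F [ 1.6  0.7 -0.6] w 91.3 q [ 24.   5. 107.   0.  68.  30.]
shift tool m [0.1795 0.2245 0.0239] roll 13.27
```

```bash
python3 -m pendant '[{"xyz":[0.030,0.037,0.005],"roll":3,"jaw":0},{"xyz":[0.060,0.075,0.010],"roll":6,"jaw":0},{"xyz":[0.090,0.112,0.02],"roll":9,"jaw":0},{"xyz":[0.120,0.150,0.03],"roll":11,"jaw":0},{"xyz":[0.150,0.187,0.04],"roll":13.3,"jaw":0},{"xyz":[0.1795,0.2245,0.05],"roll":13.3,"jaw":0},{"xyz":[0.1795,0.2245,0.054],"roll":13.3,"jaw":0},{"xyz":[0.1795,0.2245,0.054],"roll":13.3,"jaw":0}]' 10
python3 -c "
from h import *
cv2.imwrite('pics/wrist1.png',snap('wrist'))
plan([543.3,-54.5,18],-19.4)"
```

```text
time_s: 2.15
ee_pos: [543.3, -51.7, 159.3]
ee_rot: [-180.0, 0.1, -19.1]
force: [0.2, 0.8, -0.0]
gripper_width: 91.4
t 2.2 at [543.4 -51.3 159.7] [-1.7999e+02  8.0000e-02 -1.9080e+01] F [-0.4 -0.5  1.1] w 91.5 q [-7. 18. 98.  0. 64. 12.]
shift tool m [0.0012 0.0031 0.1417] roll 0.32
```

View pics/wrist1.png

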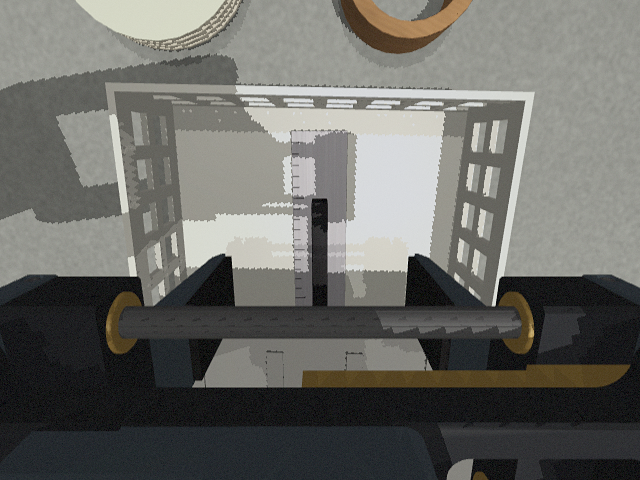

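The wrist view shows the rib's front end at (319,200) and the rib running to (320,295). The blade's front edge is at row 131, columns 292–355. The front rim is at rows 88–98.

```bash
python3 -c "
from h import *
print('rib');px('wrist',[(319,200),(320,297)],33)
print('rib depth');px('wrist',[(319,206),(320,290)])
print('blade front');px('wrist',[(292,131),(355,131)],10)
print('rim front outer corners');px('wrist',[(107,85),(534,94)],95)
"
```

```text
rib
(319, 200) [551.1 -27.9  33. ]
(320, 297) [ 522.3 -113.5   33. ]
rib depth
(319, 206) [549.2 -33.1  30.9]
(320, 290) [ 524.4 -107.6   31.2]
blade front
(292, 131) [547.3  34.   10. ]
(355, 131) [599.6  15.9  10. ]
rim front outer corners
(107, 85) [453.4  93.1  95. ]
(534, 94) [703.6   0.8  95. ]
```

```bash
python3 -m pendant '[{"xyz":[0,0.003,0.02],"roll":0,"jaw":0},{"xyz":[0,0.005,0.045],"roll":0,"jaw":0},{"xyz":[0,0.005,0.07],"roll":0,"jaw":0},{"xyz":[0,0.005,0.095],"roll":0,"jaw":0},{"xyz":[0,0.005,0.115],"roll":0,"jaw":0},{"xyz":[0,0.005,0.130],"roll":0,"jaw":0},{"xyz":[0,0.005,0.1415],"roll":0,"jaw":0},{"xyz":[0,0.005,0.1415],"roll":0,"jaw":0}]' 8
python3 -c "
from h import *
plan([541.3,-56.2,17],-19)"
```

```text
time_s: 3.2
ee_pos: [542.1, -56.4, 18.0]
ee_rot: [180.0, 0.1, -19.1]
force: [-0.2, 0.1, 1.0]
gripper_width: 91.1
t 3.2 at [542.1 -56.4  18. ] [ 1.7999e+02  6.0000e-02 -1.9080e+01] F [-0.2  0.1  1. ] w 91.1 q [ -7.  27. 108.   0.  45.  12.]
shift tool m [-0.0008  0.      0.001 ] roll -0.08
```

```bash
python3 -m pendant '[{"xyz":[-0.0007,0,0.001],"roll":0,"jaw":0.5},{"xyz":[-0.0007,0,0.001],"roll":0,"jaw":1},{"xyz":[-0.0007,0,0.001],"roll":0,"jaw":1},{"xyz":[-0.0007,0,0.001],"roll":0,"jaw":1},{"xyz":[-0.0007,0,0.001],"roll":0,"jaw":1},{"xyz":[-0.0007,0,0.001],"roll":0,"jaw":1},{"xyz":[-0.0007,0,0.001],"roll":0,"jaw":1},{"xyz":[-0.0007,0,0.001],"roll":0,"jaw":1}]' 8
```

```text
time_s: 4.2
ee_pos: [541.8, -56.5, 17.4]
ee_rot: [-180.0, 0.0, -19.1]
force: [-0.5, 0.4, 0.8]
gripper_width: 13.9
```

```bash
python3 -m pendant '[{"xyz":[0,0,-0.004],"roll":0,"jaw":1},{"xyz":[0,0,-0.008],"roll":0,"jaw":1},{"xyz":[0,0,-0.012],"roll":0,"jaw":1},{"xyz":[0,0,-0.016],"roll":0,"jaw":1},{"xyz":[0,0,-0.020],"roll":0,"jaw":1},{"xyz":[0,0,-0.025],"roll":0,"jaw":1},{"xyz":[0,0,-0.03],"roll":0,"jaw":1},{"xyz":[0,0,-0.03],"roll":0,"jaw":1}]' 8
python3 -c "
from h import *
cv2.imwrite('pics/wrist2.png',snap('wrist'))
plan([541.3,-56.2,17],-19)"
```

```text
time_s: 5.2
ee_pos: [542.2, -56.5, 48.0]
ee_rot: [-180.0, -0.1, -19.1]
force: [-0.4, 0.2, -0.5]
gripper_width: 14.0
t 5.25 at [542.2 -56.6  47.8] [-1.7999e+02 -5.0000e-02 -1.9090e+01] F [1.  1.1 0.1] w 13.8 q [ -7.  25. 107.  -0.  49.  12.]
shift tool m [-0.001  -0.0001  0.0308] roll -0.09
```

View pics/wrist2.png

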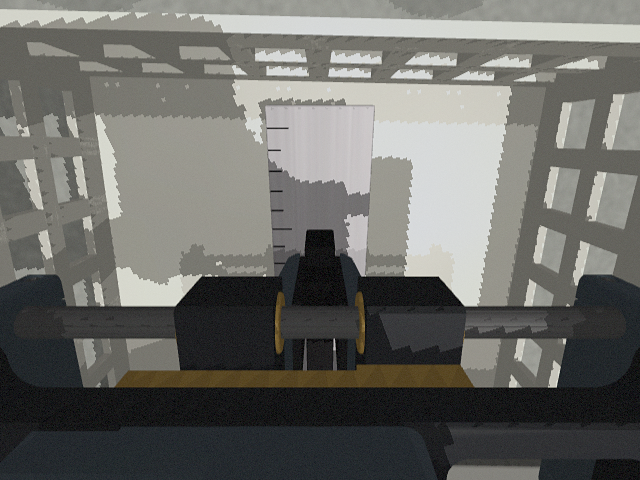

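The ruler is lifting. The blade's front edge is at row 105, columns 266–374, and the rib end is at (320,235). I'll read the tilt from depth.

```bash
cat >> h.py <<'E'
def tilt(r0,r1,c0,c1,n='wrist'):
    f=np.load(n+'.npz'); d,T,K=f['d'],f['T'],f['K']; v,u=np.mgrid[r0:r1,c0:c1]; z=d[r0:r1,c0:c1]
    P=(np.stack([(u-K[0,2])/K[0,0]*z,-(v-K[1,2])/K[1,1]*z,-z,np.ones_like(z)],-1)@T.T)[z>0][:,:3]
    c=np.median(P,0); P=P[np.abs(P[:,2]-c[2])<60]; c=P.mean(0); nn=np.linalg.svd(P-c,full_matrices=False)[2][2]; nn*=np.sign(nn[2])
    print('mean',c.round(1),'normal',nn.round(3),'tilt',np.degrees(np.arccos(nn[2])).round(1))
E
python3 -c "
from h import *
tilt(112,220,290,360)
px('wrist',[(320,110),(320,115),(350,220)])
"
```

```text
mean [565.    0.8  46.4] normal [-0.044 -0.125  0.991] tilt 7.6
(320, 110) [571.3  25.7  49.5]
(320, 115) [570.6  23.6  49.6]
(350, 220) [568.6 -29.3  42.2]
```

```bash
python3 -m pendant '[{"xyz":[0,0,-0.006],"roll":0,"jaw":1},{"xyz":[0,0,-0.012],"roll":0,"jaw":1},{"xyz":[0,0,-0.018],"roll":0,"jaw":1},{"xyz":[0,0,-0.024],"roll":0,"jaw":1},{"xyz":[0,0,-0.030],"roll":0,"jaw":1},{"xyz":[0,0,-0.036],"roll":0,"jaw":1},{"xyz":[0,0,-0.042],"roll":0,"jaw":1},{"xyz":[0,0,-0.042],"roll":0,"jaw":1}]' 8
python3 -c "
from h import *
cv2.imwrite('pics/wrist3.png',snap('wrist'))
plan([541.3,-56.2,17],-19)
tilt(112,200,300,350)
for r in (60,80,90,100,110,120,160,200): px('wrist',[(320,r),(350,r)])
"
```

```text
time_s: 6.25
ee_pos: [542.3, -56.6, 90.0]
ee_rot: [-180.0, -0.1, -19.1]
force: [0.0, 0.1, -0.3]
gripper_width: 14.0
t 6.3 at [542.2 -56.6  89.8] [-1.7999e+02 -6.0000e-02 -1.9090e+01] F [ 0.3 -0.1 -0.8] w 13.8 q [ -7.  22. 104.   0.  54.  12.]
shift tool m [-0.0011 -0.      0.0728] roll -0.09
mean [566.5   5.7 100.9] normal [-0.103 -0.3    0.948] tilt 18.5
(320, 60) [578.   45.   92.8]
(350, 60) [590.3  40.7  93.1]
(320, 80) [577.7  43.9  49.1]
(350, 80) [593.2  38.1  51.8]
(320, 90) [577.8  44.    9.6]
(350, 90) [596.4  37.2  12.3]
(320, 100) [572.2  28.2 105.4]
(350, 100) [584.1  24.3 104.2]
(320, 110) [570.8  24.4 107.6]
(350, 110) [582.5  20.3 107.5]
(320, 120) [569.6  20.8 105.7]
(350, 120) [581.4  16.6 106.1]
(320, 160) [564.1   5.  100.5]
(350, 160) [576.8   0.6 100.7]
(320, 200) [557.9 -13.   94.1]
(350, 200) [571.5 -17.7  94.1]
```

```bash
python3 -m pendant '[{"xyz":[0,-0.008,-0.003],"roll":0,"jaw":1},{"xyz":[0,-0.018,-0.006],"roll":0,"jaw":1},{"xyz":[0,-0.030,-0.010],"roll":0,"jaw":1},{"xyz":[0,-0.042,-0.014],"roll":0,"jaw":1},{"xyz":[0,-0.054,-0.018],"roll":0,"jaw":1},{"xyz":[0,-0.066,-0.022],"roll":0,"jaw":1},{"xyz":[0,-0.076,-0.025],"roll":0,"jaw":1},{"xyz":[0,-0.080,-0.027],"roll":0,"jaw":1}]' 8
python3 -c "
from h import *
cv2.imwrite('pics/wrist4.png',snap('wrist'))
plan([541.3,-56.2,17],-19)
tilt(112,200,300,350)
"
```

```text
time_s: 7.3
ee_pos: [568.3, 19.7, 116.6]
ee_rot: [-180.0, -0.0, -19.1]
force: [-1.3, -0.1, -1.3]
gripper_width: 14.1
t 7.35 at [568.5  19.9 116.8] [-1.7997e+02 -3.0000e-02 -1.9070e+01] F [ 0.3  0.9 -1. ] w 13.8 q [ 1. 22. 99.  0. 59. 20.]
shift tool m [-0.0009  0.0808  0.0998] roll -0.07
mean [592.5  82.3 133.1] normal [-0.13  -0.374  0.918] tilt 23.3
```

```bash
python3 -m pendant '[{"xyz":[0,-0.010,-0.004],"roll":0,"jaw":1},{"xyz":[0,-0.024,-0.010],"roll":0,"jaw":1},{"xyz":[0,-0.038,-0.016],"roll":0,"jaw":1},{"xyz":[0,-0.052,-0.022],"roll":0,"jaw":1},{"xyz":[0,-0.066,-0.028],"roll":0,"jaw":1},{"xyz":[0,-0.080,-0.034],"roll":0,"jaw":1},{"xyz":[0,-0.092,-0.040],"roll":0,"jaw":1},{"xyz":[0,-0.100,-0.045],"roll":0,"jaw":1}]' 8
python3 -c "
from h import *
cv2.imwrite('pics/side1.png',snap('side'))
snap('wrist')
plan([541.3,-56.2,17],-19)
tilt(112,200,300,350)
"
```

```text
time_s: 8.35
ee_pos: [601.0, 114.3, 161.8]
ee_rot: [-180.0, -0.0, -19.1]
force: [0.1, -0.5, -1.0]
gripper_width: 13.6
t 8.45 at [601.4 114.4 162.1] [-1.7995e+02 -7.0000e-02 -1.9050e+01] F [ 0.6 -0.2 -0.4] w 13.9 q [10. 24. 89.  0. 67. 29.]
shift tool m [-0.0013  0.181   0.1449] roll -0.05
mean [625.9 177.7 180.1] normal [-0.135 -0.39   0.911] tilt 24.4
```

View pics/side1.png

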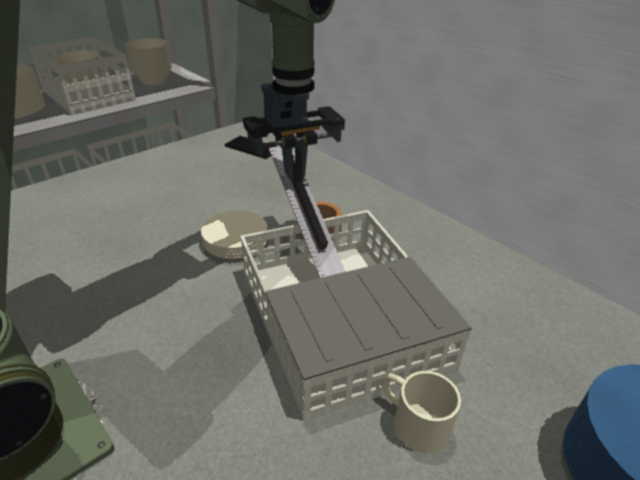

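The side view shows the ruler held by the rib, front end up and out of the crate. Its back end, near (330,270), is already in front of the cover edge. I'll lift it straight up next.

```bash
python3 -m pendant '[{"xyz":[0,0,-0.010],"roll":0,"jaw":1},{"xyz":[0,0,-0.025],"roll":0,"jaw":1},{"xyz":[0,0,-0.042],"roll":0,"jaw":1},{"xyz":[0,0,-0.060],"roll":0,"jaw":1},{"xyz":[0,0,-0.078],"roll":0,"jaw":1},{"xyz":[0,0,-0.094],"roll":0,"jaw":1},{"xyz":[0,0,-0.106],"roll":0,"jaw":1},{"xyz":[0,0,-0.110],"roll":0,"jaw":1}]' 12
python3 -c "
from h import *
plan([250,433,270],60)
f=np.load('scene.npz'); snap('scene')
Ti=np.linalg.inv(f['T']);K=f['K']
for P in [(452,316,0),(250,433,0),(175,477,0),(430,329,0)]:
    c=Ti@np.r_[P,1]; print(P,(K@[c[0],-c[1],-c[2]]/-c[2]).round(0))
"
```

```text
time_s: 9.45
ee_pos: [601.0, 113.5, 272.5]
ee_rot: [-180.0, -0.1, -19.1]
force: [0.6, 0.0, -1.7]
gripper_width: 14.1
t 9.45 at [601.  113.5 272.5] [-1.7996e+02 -7.0000e-02 -1.9110e+01] F [ 0.6  0.  -1.7] w 14.1 q [10. 20. 79.  0. 81. 29.]
shift tool m [-0.4363 -0.187   0.0021] roll -79.11
(452, 316, 0) [489. 370.   1.]
(250, 433, 0) [613. 334.   1.]
(175, 477, 0) [656. 321.   1.]
(430, 329, 0) [503. 366.   1.]
```

```bash
python3 -m pendant '[{"xyz":[-0.020,-0.009,0],"roll":-4,"jaw":1},{"xyz":[-0.055,-0.024,0],"roll":-10,"jaw":1},{"xyz":[-0.095,-0.041,0],"roll":-17,"jaw":1},{"xyz":[-0.135,-0.058,0],"roll":-24,"jaw":1},{"xyz":[-0.175,-0.075,0],"roll":-31,"jaw":1},{"xyz":[-0.215,-0.092,0],"roll":-38,"jaw":1},{"xyz":[-0.255,-0.109,0],"roll":-45,"jaw":1},{"xyz":[-0.295,-0.126,0],"roll":-52,"jaw":1}]' 15
python3 -c "
from h import *
plan([250,433,200],60)"
```

```text
time_s: 10.5
ee_pos: [361.8, 329.7, 270.9]
ee_rot: [180.0, 0.1, 33.1]
force: [0.1, 0.4, -1.2]
gripper_width: 13.9
t 10.5 at [361.8 329.7 270.9] [1.800e+02 7.000e-02 3.312e+01] F [ 0.1  0.4 -1.2] w 13.9 q [41.  9. 94.  0. 77.  8.]
shift tool m [-0.0371 -0.1476  0.0709] roll -26.88
```

```bash
python3 -m pendant '[{"xyz":[-0.008,-0.03,0.010],"roll":-6,"jaw":1},{"xyz":[-0.016,-0.06,0.020],"roll":-12,"jaw":1},{"xyz":[-0.023,-0.09,0.035],"roll":-18,"jaw":1},{"xyz":[-0.030,-0.118,0.05],"roll":-23,"jaw":1},{"xyz":[-0.035,-0.138,0.065],"roll":-26,"jaw":1},{"xyz":[-0.037,-0.1476,0.080],"roll":-27,"jaw":1},{"xyz":[-0.037,-0.1476,0.09],"roll":-27,"jaw":1},{"xyz":[-0.037,-0.1476,0.09],"roll":-27,"jaw":1}]' 12
python3 -c "
from h import *
snap('wrist')
plan([250,433,12],60)
tilt(112,200,300,350)
s=snap('scene'); cv2.imwrite('pics/scene2.png',s)"
```

```text
time_s: 11.5
ee_pos: [252.2, 432.0, 180.6]
ee_rot: [180.0, 0.1, 59.8]
force: [0.5, -0.3, -1.4]
gripper_width: 14.2
t 11.55 at [252.5 432.5 181.3] [1.7998e+02 3.0000e-02 5.9830e+01] F [ 0.5 -0.3 -2.5] w 14.0 q [ 58.  13. 102.  -0.  65.  -1.]
shift tool m [-0.0007 -0.0025  0.1693] roll -0.17
mean [195.9 467.6 199.1] normal [ 0.366 -0.213  0.906] tilt 25.0
```

View pics/scene2.png

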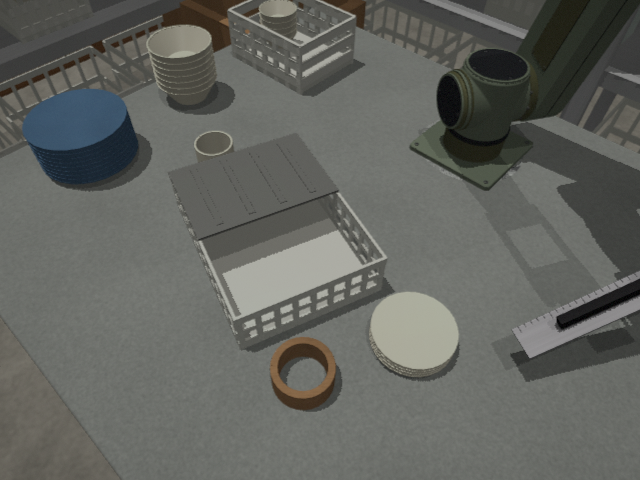

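The scene view shows the ruler's back end at (525,340), well clear of the saucers and above bare bench. The mug, saucers and tape have not moved. I'll lower it so the bench turns it level in a light grip.

```bash
python3 -m pendant '[{"xyz":[0,0,0.012],"roll":0,"jaw":1},{"xyz":[0,0,0.028],"roll":0,"jaw":1},{"xyz":[0,0,0.044],"roll":0,"jaw":1},{"xyz":[0,0,0.058],"roll":0,"jaw":1},{"xyz":[0,0,0.070],"roll":0,"jaw":1},{"xyz":[0,0,0.080],"roll":0,"jaw":1},{"xyz":[0,0,0.090],"roll":0,"jaw":1},{"xyz":[0,0,0.10],"roll":0,"jaw":1}]' 8
python3 -c "
from h import *
snap('wrist')
plan([250,433,12],60)
tilt(112,200,300,350)"
```

```text
time_s: 12.6
ee_pos: [252.1, 433.3, 81.1]
ee_rot: [180.0, -0.1, 59.9]
force: [-0.3, 0.7, -1.0]
gripper_width: 14.0
t 12.65 at [251.7 432.5  79.9] [1.7999e+02 9.0000e-02 5.9920e+01] F [-0.1 -0.5 -1.7] w 14.2 q [ 58.  19. 110.  -0.  51.  -1.]
shift tool m [-0.0003 -0.0018  0.0679] roll -0.08
mean [196.1 468.7  90.3] normal [ 0.255 -0.15   0.955] tilt 17.2
```

```bash
python3 -m pendant '[{"xyz":[0,0,0.009],"roll":0,"jaw":1},{"xyz":[0,0,0.018],"roll":0,"jaw":1},{"xyz":[0,0,0.027],"roll":0,"jaw":1},{"xyz":[0,0,0.036],"roll":0,"jaw":1},{"xyz":[0,0,0.045],"roll":0,"jaw":1},{"xyz":[0,0,0.054],"roll":0,"jaw":1},{"xyz":[0,0,0.061],"roll":0,"jaw":1},{"xyz":[0,0,0.066],"roll":0,"jaw":1}]' 8
python3 -c "
from h import *
snap('wrist')
plan([250,433,12],60)
tilt(112,200,300,350)"
```

```text
time_s: 13.65
ee_pos: [252.0, 433.0, 15.0]
ee_rot: [-180.0, 0.0, 59.9]
force: [-0.4, 0.5, -0.6]
gripper_width: 13.4
t 13.7 at [251.9 432.7  14.6] [1.800e+02 6.000e-02 5.991e+01] F [-0.8  0.1 -1.3] w 13.7 q [ 58.  24. 114.  -0.  41.  -1.]
shift tool m [-0.0006 -0.0018  0.0026] roll -0.09
mean [196.5 468.4   4.8] normal [ 0.003 -0.004  1.   ] tilt 0.3
```

```bash
python3 -m pendant '[{"xyz":[0,0,0.0005],"roll":0,"jaw":1},{"xyz":[0,0,0.001],"roll":0,"jaw":1},{"xyz":[0,0,0.001],"roll":0,"jaw":1},{"xyz":[0,0,0.001],"roll":0,"jaw":1},{"xyz":[0,0,-0.004],"roll":0,"jaw":1},{"xyz":[0,0,-0.010],"roll":0,"jaw":1},{"xyz":[0,0,-0.017],"roll":0,"jaw":1},{"xyz":[0,0,-0.025],"roll":0,"jaw":1}]' 60
python3 -c "
from h import *
snap('wrist')
plan([250,433,12],60)
tilt(112,200,300,350)"
```

```text
time_s: 14.7
ee_pos: [252.0, 433.1, 41.1]
ee_rot: [-180.0, -0.0, 59.9]
force: [0.4, -0.3, -2.0]
gripper_width: 13.7
t 14.75 at [252.4 433.7  42.1] [ 1.80e+02 -1.40e-01  5.99e+01] F [-0.5 -0.4 -1.1] w 13.9 q [ 58.  22. 113.   0.  45.  -1.]
shift tool m [-0.0019 -0.0018  0.0301] roll -0.1
mean [196.6 468.5  30.9] normal [ 0.005 -0.004  1.   ] tilt 0.4
```

It holds level off the bench at 60 N. I'll lift it about 190 mm.

```bash
python3 -m pendant '[{"xyz":[0,0,-0.008],"roll":0,"jaw":1},{"xyz":[0,0,-0.020],"roll":0,"jaw":1},{"xyz":[0,0,-0.036],"roll":0,"jaw":1},{"xyz":[0,0,-0.052],"roll":0,"jaw":1},{"xyz":[0,0,-0.068],"roll":0,"jaw":1},{"xyz":[0,0,-0.084],"roll":0,"jaw":1},{"xyz":[0,0,-0.100],"roll":0,"jaw":1},{"xyz":[0,0,-0.116],"roll":0,"jaw":1}]' 60
python3 -m pendant '[{"xyz":[0,0,-0.016],"roll":0,"jaw":1},{"xyz":[0,0,-0.032],"roll":0,"jaw":1},{"xyz":[0,0,-0.048],"roll":0,"jaw":1},{"xyz":[0,0,-0.060],"roll":0,"jaw":1},{"xyz":[0,0,-0.068],"roll":0,"jaw":1},{"xyz":[0,0,-0.072],"roll":0,"jaw":1},{"xyz":[0,0,-0.072],"roll":0,"jaw":1},{"xyz":[0,0,-0.072],"roll":0,"jaw":1}]' 60
python3 -c "
from h import *
snap('wrist')
plan([250,433,12],60)
tilt(112,200,300,350)
cv2.imwrite('pics/scene3.png',snap('scene'))"
```

```text
time_s: 15.75
ee_pos: [251.9, 432.9, 157.7]
ee_rot: [-180.0, -0.0, 59.9]
force: [0.0, 1.0, -0.7]
gripper_width: 13.5
time_s: 16.75
ee_pos: [251.8, 432.7, 228.0]
ee_rot: [-180.0, 0.1, 59.9]
force: [0.6, 0.2, -2.1]
gripper_width: 13.3
t 16.8 at [251.8 432.7 228. ] [-1.80e+02  6.00e-02  5.99e+01] F [ 0.1  0.5 -1.3] w 13.6 q [58. 11. 98.  0. 71. -1.]
shift tool m [-0.0005 -0.0017  0.216 ] roll -0.1
mean [196.4 468.2 217.8] normal [ 0.007 -0.003  1.   ] tilt 0.4
```

View pics/scene3.png

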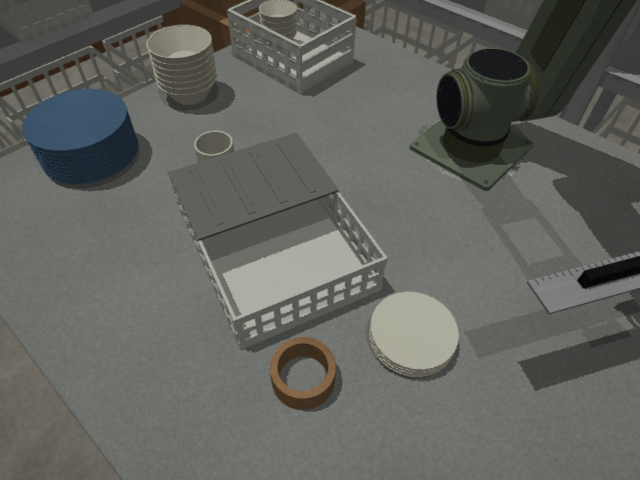

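The view shows the ruler level in the air, rib up, with its back end at (540,295). Mug, saucers and tape are where they were. The underside is at about z = 213 mm, above the 151 mm needed, the tilt is 0.4° and the arm is still.

```bash
python3 -c "
from h import *
s=env.state(); print(abs(s['qvel']).max(),s['gripper_width']); tilt_ok=snap('wrist'); tilt(112,200,300,350)
print(env.job_done())"
```

```text
0.10530835961695165 13.676373529749352
mean [196.4 468.3 217.8] normal [ 0.005 -0.003  1.   ] tilt 0.3
the job is handed in; nothing more can be done
None
```

The ruler is out of the crate and held still and level in the gripper, rib up. I handed the job in at about 17 s of the 38 s allowed.

- **Extraction:** I took the rib near its front with a light 8 N grip and lifted, so the ruler tilted front end up to about 18°. I then pulled it out slantwise through the opening. After each step the wrist force read under about 3 N, no more than sensor noise and the ruler's weight, so there was no sign of pressing on the cover.
- **Levelling:** The tool always points down, so it could not level the ruler itself. I lowered the ruler onto bare bench without letting go, let the bench turn it flat, then tightened to 60 N and lifted it.
- **Last checks:** The tilt was 0.3°, the jaws were on the rib at 13.7 mm and the joints were still. The underside is at about 213 mm, roughly 11 cm above the cover top.
- **Other items:** The mug, saucers and tape look unmoved in the last scene picture. I judged that by eye and did not measure them again.

No check failed. My first reading of the blade's front end was wrong because the front rim hid it; I corrected that from the rib and the wrist view before gripping.

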